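Unlock the marking carriage and slide it home on its hidden size stop

ROBOT

A 7-joint arm with a two-finger parallel gripper is mounted at the origin on a cart in front of the work surface, level with it; the furniture and walls round the work are solid. World frame = base frame: x ahead of the robot, y to its left, z up, the work surface at z = 0. Lengths are in mm, angles in degrees, forces in N, time in s.
With the tool pointing down it reaches from about 425 to 800 mm from the base axis. Payload 8.3 kg.
Tool frame: the origin (TCP) lies at the very end of the fingers, on their centre line; the grasp point (between the pads) lies 19 mm behind it (arm.grip_depth is the distance from the TCP to the grasp point, in mm); z points along the fingers, y is the line along which they close (so a half turn about z gives the same grasp; the last joint's range is limited). The gripper opens to 85 mm and grips with 20 to 120 N. Pads are 22 mm wide; open, the fingers measure 114 mm over their backs; the gripper's body (76 mm by 85 mm) begins 54 mm behind the grasp point. The pads swing forward as they close: fully open they stand 13 mm farther back than shut.
Start: joints at [69.162, 21.967, 0.94, 78.501, -0.361, 79.538, -2.664], TCP at [185.215, -596.907, 231.279] pointing down, gripper open.
Joint ranges: [-169.22, 169.22], [-14.56, 117.87], [-87.37, 89.26], [10.42, 133.3], [-82.24, 262.24], [0.94, 117.77], [-172.7, 172.7]. Speed limits (degrees/s): [136.94, 136.94, 172.46, 172.46, 180, 180, 180].

INTERFACE

Orientations are given as [roll, pitch, yaw] about the fixed x, y, z axes, in that order (R = Rz(yaw) Ry(pitch) Rx(roll)).
In Python, from cell import arm, optics gives the robot as it stands.
- The arm moves only by the tool step_arm, never from a script. Its argument "rows" is a list of rows, each an object with "angular": the turn, a rotation vector about the world's x, y, z in rad, a list of three; "travel": the shift along the world's x, y, z in mm, a list of three; "fingers": the finger opening in mm, from 0 to 85.4. A call has 1 to 10 rows; each row is the pose to reach, as a shift and turn from the pose commanded when the call began; what a row does not reach only later rows make up. A row lasts 1/10 s, in which the tool goes at most 50 mm and 8.59 degrees, less where a joint would pass 70% of its speed; a pose out of reach is approached as far as the arm can. A call with a gripper value outside its range is refused whole. The fingers move at their own pace and stop on an object; the grip force is fixed at half the most. Time passes only in rows, so rows that repeat a pose let the fingers close. It gives the time, the measured TCP pose, the force, the opening and the grip force at its end, in the units of the state.
- arm.get_state(): the state, without advancing time (a new reading comes with each control period).
- optics.camera(name): name is "side" or "top" or "wrist"; returns the picture (400x640x3 uint8, red, green, blue); there is no depth.
- optics.camera_model(name): a dict with "K" (3x3 intrinsics, pixels), "rvec" (rotation vector, rad) and "tvec" (3), from world to camera coordinates, as OpenCV has them. Camera axes: x right, y down, z forward; pixel columns grow to the right and rows downward; lengths in mm; the calibration is good to about 2 mm. The wrist camera is an equidistant fisheye: a pixel r from the principal point sees the ray r / f radians off the axis. A picture is of the moment at which its call begins: read the wrist's pose just before it. camera_model takes no time and is no camera call; for the wrist camera it gives the pose at the moment of the call.
- arm.job_done(): hands the job in; it is judged then, once.
The state is a dict: "clock": time; "joint_positions": joint angles; "joint_vel": joint speeds; "joint_torque": joint torques, N m; "eef_pos": TCP position; "eef_rot": TCP orientation; "wrist_force": force on the tool from outside, world axes, zero at the start; "moment": the same for the moment, N m; "gripper_width": finger opening in mm; "gripper_force": force on a finger pad.
Only numpy, scipy, OpenCV 4.12 (cv2) and the standard library are available. Lean on these libraries where they do the work, as an engineer would, in place of code of your own. Each camera call takes 0.05 s, during which the arm holds its last target. There are 200 camera calls.

TASK

On the marking jig, slide the red transport-lock knob away from the robot to its end stop to free the blue carriage. Then push the carriage by its black fin along the rail, so that its rod enters the grey stop box, meets a soft resistance and bottoms on the hidden firm stop, with the green flag fully up. Push gently without ramming the stops, never touch the stop box or its flag, and leave everything else on the desk where it is.

Things in the scene. Friction and masses are not known exactly. Their poses are not given: they have to be found in the camera images.
- jig: Marking jig fixed on 5 mm feet: aluminium plate 124 x 345 x 12 mm. Origin at the centre of its underside, 5 mm above the desk; x points away from the robot across the jig, y along the rail to the stop box, z up ('jig' x, y, z below). Its place varies by 12 cm, its yaw from -0.25 to 0.05. A laser beam arm hangs over the desk beyond world x = 0.54, from 0.28 m up: lean the hand back.
- lock (a joint): Transport lock, m: slides along jig +x (away from the robot), 0 = locked, 0.022 = firm end stop, fully open; starts at 0 to 0.004. Drags with about 2.5 N, stays where it is left. Until it is open a lug holds the carriage back at 0.016 of its travel.
- lock_knob (a point): Centre of the top of the lock's upright round red knob: 17 mm in diameter, from jig z = 26 to 60 mm (this point: 60 mm). At lock = 0 it stands at jig x = -45 mm, y = -78 mm, over the near strip of the base plate (top at 12 mm; the knob's foot bar 18 mm); the carriage deck's near side is at jig x = -13 mm.
- carriage (a joint): Travel of the blue carriage along jig +y, m; starts at 0 to 0.012, drags with about 3 N, stays where it is left. Its 10 mm steel rod meets the hidden size stop at a travel between 0.09 and 0.115, set anew inside the box each time and not reported. There the stop's pad gives way 5 mm against about 6 N more (no spring back), then stands firm: home.
- fin_top (a point): Centre of the top face of the carriage's upright black fin: 24 mm wide in jig x, 12 mm thick in jig y, from jig z = 34 mm (top of the carriage deck) to 80 mm (this point). At carriage = 0 it is at jig x = 20, y = -143 mm. Behind it (jig -y) the deck goes on for 6 mm, with nothing above; in front a small cutter lies in a vee-block, its top at 46 mm.
- stop_box: Grey stop box on the jig, 84 x 90 x 40 mm, top at jig z = 52 mm, with the flag and its hinge on top (flag up: 98 mm). Origin at jig x = 0, y = 120, z = 0 mm; its front face is at jig y = 75 mm. The robot must not touch the box nor its flag.
- flag (a joint): Green flag on the stop box, rad: 0 = lying flat, rises in proportion as the pad gives way, 1.4 = fully up (pad 5 mm in, firm stop). Its hinge sits in a dark slot in the box's top and stands further along it when the stop is set deeper.
- bundle_a: Bystander: bundle of cutter tubes 106 x 45 x 77 mm, right of the jig.
- bundle_b: Bystander: bundle of cutter tubes 106 x 65 x 76 mm, right of the jig.
- strip: Bystander: yellow foam strip with four green caps, 22 x 90 x 39 mm.
- driver: Bystander: yellow screwdriver 170 x 27 x 27 mm.
- marker: Bystander: red and white pen, 135 mm long.
- clip_1: Bystander: small cutter in a green clip, 49 x 18 x 13 mm.

How it is judged:
By the outcome, as a careful person would: the job done as asked, in the order asked, and still so for the second after the job is handed in, with the robot touching nothing.
It also fails if it takes over 53 s, if anything falls off the work surface, if the arm or the gripper's body presses on something with over 40 N, if the wrist force passes 120 N, or if a joint passes its speed limit or range.

## Working session

There is one attempt and no reset: what is moved stays moved. The work goes in short steps, Python scripts to look and compute and a tool call to move; the robot and the scene stay as the last step left them, time stands still between calls to the robot, and variables do not carry over. Pictures are saved under pics/ and viewed, at most 10 in all, crops included, and the job is handed in when it is done.

Besides the shell and the picture viewer there is one more tool, called as name([rows], argument=value, ...), one row to a line, values as JSON. step_arm: Moves the arm, as the interface text tells. Its arguments: {"type":"object","properties":{"rows":{"type":"array"}},"required":["rows"]}

```bash
mkdir -p pics
cat > h.py <<'E'
import numpy as np, cv2
from cell import arm, optics
def snap(n,f):
    m=optics.camera_model(n); im=optics.camera(n); cv2.imwrite('pics/'+f,im[:,:,::-1]); return im,m
def proj(m,P):
    P=np.atleast_2d(np.array(P,float)); K=np.array(m['K'],float)
    return cv2.projectPoints(P,np.array(m['rvec'],float),np.array(m['tvec'],float),K,None)[0][:,0]
def ray(m,uv):
    K=np.array(m['K'],float);R=cv2.Rodrigues(np.array(m['rvec'],float))[0];t=np.array(m['tvec'],float).ravel()
    d=np.linalg.inv(K)@[uv[0],uv[1],1]; return -R.T@t, R.T@d/np.linalg.norm(d)
def atz(m,uv,z):
    o,d=ray(m,uv); return o+d*(z-o[2])/d[2]
def tri(*mu):
    A=np.zeros((3,3));b=np.zeros(3)
    for m,uv in mu:
        o,d=ray(m,uv);Q=np.eye(3)-np.outer(d,d);A+=Q;b+=Q@o
    x=np.linalg.solve(A,b); return x,[np.linalg.norm((np.eye(3)-np.outer(ray(m,u)[1],ray(m,u)[1]))@(x-ray(m,u)[0])) for m,u in mu]
E
python3 - <<'E'
from h import *
a,m=snap('top','t0.png'); b,n=snap('side','s0.png')
for k in (m,n): print(k['K'],ray(k,(320,200)))
print(arm.get_state())
E
```

```text
[[497.29776619   0.         329.6689593 ]
 [  0.         497.29776619 189.55033766]
 [  0.           0.           1.        ]] (array([ 380.51695139,  123.06265468, 1299.03547411]), array([ 0.05696936,  0.02126214, -0.99814949]))
[[434.36101372   0.         318.55473263]
 [  0.         434.36101372 200.2643055 ]
 [  0.           0.           1.        ]] (array([ 486.66240447, -757.63262292,  738.48822725]), array([-0.00925655,  0.80358384, -0.5951196 ]))
{'clock': 0.1, 'joint_positions': array([69.16147238, 22.00998898,  0.93873427, 78.55498189, -0.35795212,
       79.53887549, -2.66367266]), 'joint_vel': array([-0.02010937, -0.15592491,  0.02858053, -0.15014174,  0.06841356,
       -0.06119868, -0.07985452]), 'joint_torque': array([ 2.24079005e-03, -6.29133153e+01,  8.46949797e-01, -3.72757137e+01,
        1.67161867e-02,  1.05598359e-02, -6.16145803e-05]), 'eef_pos': array([ 185.05647206, -596.49769899,  230.38622426]), 'eef_rot': array([-1.79899132e+02,  4.59968368e-03,  1.72389164e+01]), 'wrist_force': array([-1.0186611 , -0.16781072, -0.11310283]), 'moment': array([ 0.01840861,  0.02120173, -0.04541856]), 'gripper_force': 0.0, 'gripper_width': 85.33951750570658}
```

View pics/t0.png

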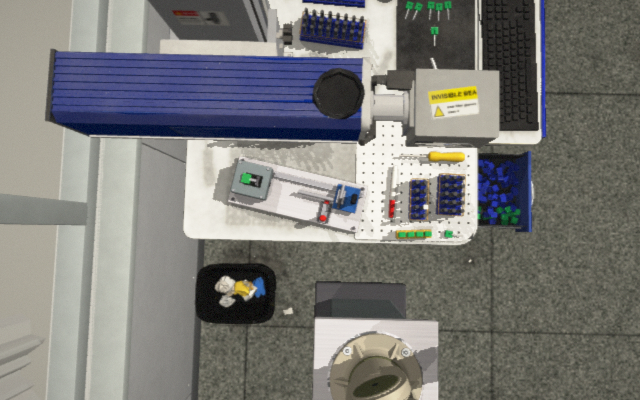

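View pics/s0.png

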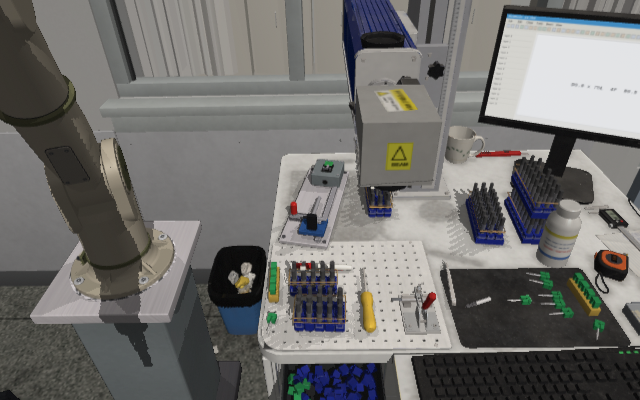

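The top view shows the jig at about (230–365, 155–232): box at (250,180), red knob at (323,210) and blue carriage at (347,197). In the side view the knob is at (293,208) and the fin at (312,220). I'll zoom in on both.

Run:
```python
import cv2
a=cv2.imread('pics/t0.png')[145:245,225:375]; b=cv2.imread('pics/s0.png')[150:255,275:355]
cv2.imwrite('pics/tz.png',cv2.resize(a,None,fx=5,fy=5,interpolation=cv2.INTER_CUBIC))
cv2.imwrite('pics/sz.png',cv2.resize(b,None,fx=5.5,fy=5.5,interpolation=cv2.INTER_CUBIC))
```

```text
(no output)
```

View pics/tz.png

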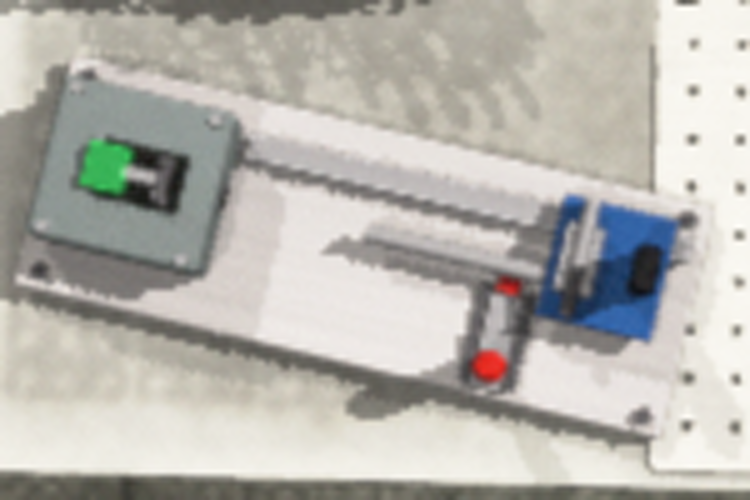

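View pics/sz.png

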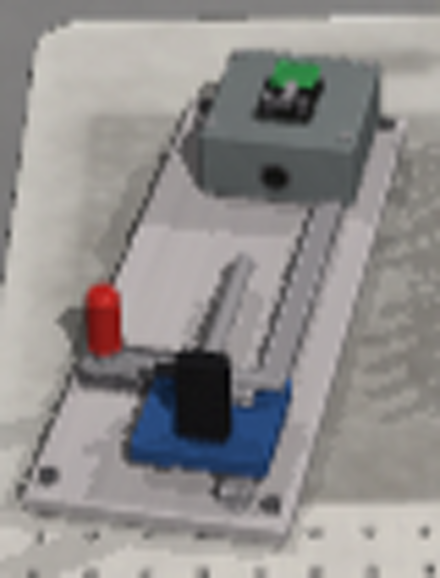

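Run:
```python
from h import *
from scipy.optimize import least_squares
m=optics.camera_model('top');n=optics.camera_model('side')
T=lambda x,y:(225+x/5-.4,145+y/5-.4); S=lambda x,y:(275+x/5.5-.4,150+y/5.5-.4)
k=tri((m,T(489,365)),(n,S(102,291)));f=tri((m,T(648,266)),(n,S(203,357)))
print('knob',k,'fin',f)
# plate corners z=12 : jig(x,y)
C=[(m,T(75,60),(62,172.5,12)),(m,T(712,205),(62,-172.5,12)),(m,T(655,437),(-62,-172.5,12)),(m,T(15,285),(-62,172.5,12)),
(m,T(240,118),(42,75,52)),(m,T(205,270),(-42,75,52)),(m,T(65,78),(42,165,52)),
(n,S(20,497),(-62,-172.5,12)),(n,S(285,540),(62,-172.5,12)),(n,S(405,122),(62,172.5,12)),
(n,S(200,133),(-42,75,52)),(n,S(358,153),(42,75,52)),(n,S(380,68),(42,165,52)),(n,S(235,52),(-42,165,52))]
def W(p,P):
    c,s=np.cos(p[2]),np.sin(p[2]); P=np.array(P,float); return np.array([p[0]+c*P[0]-s*P[1],p[1]+s*P[0]+c*P[1],P[2]+5])
def res(p): 
    r=np.array([proj(q,W(p,P))[0]-u for q,u,P in C]); return np.r_[r.ravel(),]
# extras: lock, carriage as p[3],p[4]
def full(p):
    e=[proj(q,W(p,(-45+p[3],-78,60)))[0]-u for q,u in((m,T(489,365)),(n,S(102,291)))]+[proj(q,W(p,(20,-143+p[4],80)))[0]-u for q,u in((m,T(648,266)),(n,S(203,357)))]
    return np.r_[res(p),np.ravel(e)]
r=least_squares(full,[470,150,-.2,2,5],loss='soft_l1')
print(r.x,np.round(full(r.x).reshape(-1,2),1).tolist())
p=r.x
print('knob',W(p,(-45+p[3],-78,60)),'fin',W(p,(20,-143+p[4],80)))
```

```text
knob (array([407.02341155, 142.27427934,  65.28564165]), [np.float64(0.39521503837349514), np.float64(0.3952150383734683)]) fin (array([456.48932147,  65.42776682,  85.75196498]), [np.float64(0.6018970919727329), np.float64(0.6018970919726838)])
[ 4.70054457e+02  2.07233270e+02 -2.23829817e-01 -1.97917503e+00
  1.87909566e+00] [[0.3, -2.7], [1.7, 0.7], [1.6, 0.9], [-0.1, -1.5], [-0.2, 0.4], [-1.7, 2.4], [0.2, -0.3], [0.1, -0.2], [0.6, -1.2], [2.2, -0.5], [-1.6, 0.0], [-1.6, -0.5], [0.1, -1.3], [-0.8, -1.2], [0.3, 0.2], [0.1, 0.2], [0.1, -0.4], [1.0, 0.3]]
knob [406.93389003 141.60677534  65.        ] fin [458.23157256  65.19338502  85.        ]
```

The triangulated heights (knob 65 mm, fin 86 mm) match the text. I get jig yaw ≈ -0.225, so jig +x = (0.975, -0.223) and jig +y = (0.223, 0.975). Next I'll move with the fingers closed, keeping tool x along jig y (yaw 77°).

step_arm([
  {"travel":[25,35,0],"angular":[0,0,0.06],"fingers":0},
  {"travel":[50,70,0],"angular":[0,0,0.12],"fingers":0},
  {"travel":[75,105,0],"angular":[0,0,0.2],"fingers":0},
  {"travel":[100,140,0],"angular":[0,0,0.3],"fingers":0},
  {"travel":[125,175,0],"angular":[0,0,0.4],"fingers":0},
  {"travel":[150,210,0],"angular":[0,0,0.5],"fingers":0},
  {"travel":[175,245,0],"angular":[0,0,0.6],"fingers":0},
  {"travel":[200,280,0],"angular":[0,0,0.7],"fingers":0},
  {"travel":[225,315,0],"angular":[0,0,0.8],"fingers":0},
  {"travel":[245,347,0],"angular":[0,0,0.9],"fingers":0},
])

```text
clock: 1.1
eef_pos: [431.2, -247.7, 231.1]
eef_rot: [-180.0, -0.0, 69.1]
wrist_force: [0.9, 0.7, -0.7]
gripper_width: 0.5
gripper_force: 0.0
```

step_arm([
  {"travel":[0,40,0],"angular":[0,0,0.05],"fingers":0},
  {"travel":[0,85,0],"angular":[0,0,0.1],"fingers":0},
  {"travel":[0,130,0],"angular":[0,0,0.14],"fingers":0},
  {"travel":[0,175,0],"angular":[0.012,0.05,0.14],"fingers":0},
  {"travel":[0,220,-5],"angular":[0.024,0.1,0.14],"fingers":0},
  {"travel":[-5,265,-15],"angular":[0.036,0.15,0.14],"fingers":0},
  {"travel":[-15,305,-30],"angular":[0.047,0.2,0.14],"fingers":0},
  {"travel":[-30,345,-50],"angular":[0.047,0.2,0.14],"fingers":0},
  {"travel":[-45,380,-70],"angular":[0.047,0.2,0.14],"fingers":0},
  {"travel":[-53,397,-90],"angular":[0.047,0.2,0.14],"fingers":0},
])

```text
clock: 2.1
eef_pos: [375.3, 150.3, 140.6]
eef_rot: [-168.2, 0.8, 77.2]
wrist_force: [-0.3, -0.6, 0.2]
gripper_width: -0.1
gripper_force: 0.0
```

step_arm([
  {"travel":[-3,0,-20],"angular":[0,0,0],"fingers":0},
  {"travel":[-3,0,-45],"angular":[0,0,0],"fingers":0},
  {"travel":[-3,0,-70],"angular":[0,0,0],"fingers":0},
  {"travel":[-3,0,-90],"angular":[0,0,0],"fingers":0},
  {"travel":[-3,0,-94],"angular":[0,0,0],"fingers":0},
  {"travel":[-3,0,-94],"angular":[0,0,0],"fingers":0},
])

```text
clock: 2.7
eef_pos: [373.7, 147.0, 47.0]
eef_rot: [-168.2, 0.8, 76.9]
wrist_force: [-0.3, 1.2, 0.5]
gripper_width: 0.4
gripper_force: 0.0
```

Run:
```python
from h import *
w,_=snap('wrist','w1.png'); b,_=snap('side','s1.png')
c=cv2.resize(b[150:255,240:355],None,fx=4,fy=4,interpolation=cv2.INTER_CUBIC)[:400]
w=cv2.resize(w,None,fx=.53,fy=.53)
o=np.zeros((400,800,3),np.uint8);o[:w.shape[0],:w.shape[1]]=w;o[:c.shape[0],340:]=c
cv2.imwrite('pics/c1.png',o[:,:,::-1]); print(arm.get_state()['wrist_force'])
```

```text
[-0.53586835  0.14962452  0.53859351]
```

View pics/c1.png

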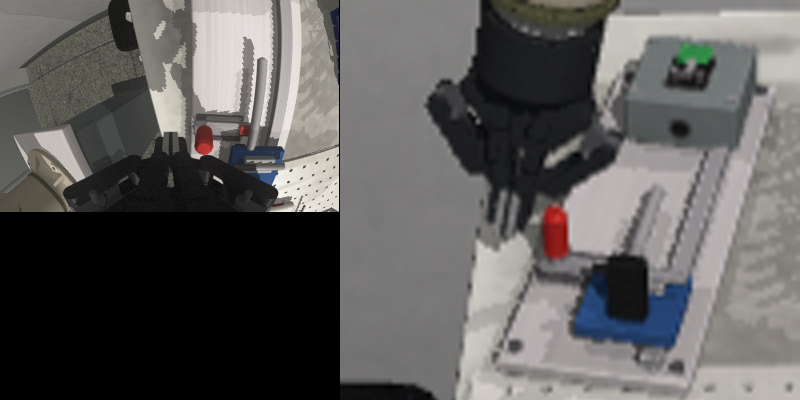

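The fingertips stand on the near side of the knob and in line with it, with a gap of about 6 mm (knob top at (553,215) in the crop). The gripper knuckles clear everything. I'll start pushing along jig +x.

step_arm([
  {"travel":[2,1,0],"angular":[0,0,0],"fingers":0},
  {"travel":[4,0.5,0],"angular":[0,0,0],"fingers":0},
  {"travel":[6,0,0],"angular":[0,0,0],"fingers":0},
  {"travel":[8,-0.5,0],"angular":[0,0,0],"fingers":0},
  {"travel":[10,-1,0],"angular":[0,0,0],"fingers":0},
  {"travel":[12,-1.5,0],"angular":[0,0,0],"fingers":0},
  {"travel":[14,-2,0],"angular":[0,0,0],"fingers":0},
  {"travel":[16,-2.5,0],"angular":[0,0,0],"fingers":0},
  {"travel":[18,-3,0],"angular":[0,0,0],"fingers":0},
  {"travel":[18,-3,0],"angular":[0,0,0],"fingers":0},
])

```text
clock: 3.8
eef_pos: [392.6, 144.1, 47.3]
eef_rot: [-168.3, 0.8, 76.9]
wrist_force: [-0.8, 1.6, 0.4]
gripper_width: -0.4
gripper_force: 0.8
```

step_arm([
  {"travel":[1.5,-0.3,0],"angular":[0,0,0],"fingers":0},
  {"travel":[3,-0.7,0],"angular":[0,0,0],"fingers":0},
  {"travel":[4,-1,0],"angular":[0,0,0],"fingers":0},
  {"travel":[5,-1.2,0],"angular":[0,0,0],"fingers":0},
  {"travel":[6,-1.4,0],"angular":[0,0,0],"fingers":0},
])

```text
clock: 4.3
eef_pos: [398.3, 142.8, 47.3]
eef_rot: [-168.3, 0.8, 76.9]
wrist_force: [-2.3, 3.3, 0.0]
gripper_width: -0.2
gripper_force: 1.4
```

Run:
```python
from h import *
w,_=snap('wrist','w2.png'); b,_=snap('side','s2.png')
c=cv2.resize(b[180:250,270:355],None,fx=7,fy=7,interpolation=cv2.INTER_CUBIC)
cv2.imwrite('pics/c2.png',c[:,:,::-1]); s=arm.get_state();print(s['wrist_force'],s['eef_pos'])
```

```text
[-1.08808469  3.39241211  1.70199453] [398.35726268 142.66976609  47.26348772]
```

View pics/c2.png

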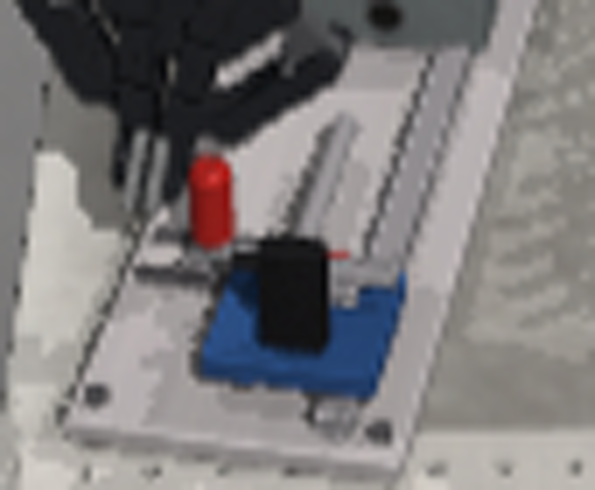

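The knob has slid forward and its top is now at crop (211,163), full-frame (300.1,203.3). I'll work out the lock travel from that.

Run:
```python
from h import *
n=optics.camera_model('side')
for uv in((293.1,202.5),(299.7,202.9)): print(atz(n,uv,65))
```

```text
[406.47776619 142.64416708  65.        ]
[423.66555011 140.49260069  65.        ]
```

step_arm([
  {"travel":[1,-0.1,0],"angular":[0,0,0],"fingers":0},
  {"travel":[2,-0.3,0],"angular":[0,0,0],"fingers":0},
  {"travel":[3,-0.5,0],"angular":[0,0,0],"fingers":0},
  {"travel":[3,-0.5,0],"angular":[0,0,0],"fingers":0},
])

```text
clock: 4.8
eef_pos: [401.4, 142.1, 47.3]
eef_rot: [-168.3, 0.8, 76.9]
wrist_force: [-1.5, 2.0, 1.2]
gripper_width: 0.3
gripper_force: 1.1
```

step_arm([
  {"travel":[0.5,-0.1,0],"angular":[0,0,0],"fingers":0},
  {"travel":[1,-0.2,0],"angular":[0,0,0],"fingers":0},
  {"travel":[1.5,-0.3,0],"angular":[0,0,0],"fingers":0},
  {"travel":[1.5,-0.3,0],"angular":[0,0,0],"fingers":0},
])

```text
clock: 5.2
eef_pos: [402.4, 141.9, 47.2]
eef_rot: [-168.2, 0.8, 77.0]
wrist_force: [-4.2, 0.8, 2.6]
gripper_width: 0.0
gripper_force: 2.2
```

step_arm([
  {"travel":[0.5,-0.1,0],"angular":[0,0,0],"fingers":0},
  {"travel":[1,-0.2,0],"angular":[0,0,0],"fingers":0},
  {"travel":[1,-0.2,0],"angular":[0,0,0],"fingers":0},
])

```text
clock: 5.5
eef_pos: [402.6, 141.9, 47.2]
eef_rot: [-168.2, 0.8, 77.0]
wrist_force: [-7.1, 2.6, 3.9]
gripper_width: 0.2
gripper_force: 3.8
```

The force is rising and the TCP has stopped, so this looks like the end stop. One more small push to confirm.

step_arm([
  {"travel":[0.5,-0.1,0],"angular":[0,0,0],"fingers":0},
  {"travel":[1,-0.2,0],"angular":[0,0,0],"fingers":0},
  {"travel":[1,-0.2,0],"angular":[0,0,0],"fingers":0},
])

```text
clock: 5.8
eef_pos: [402.8, 141.8, 47.1]
eef_rot: [-168.1, 0.9, 77.0]
wrist_force: [-9.5, 3.2, 6.5]
gripper_width: -0.2
gripper_force: 5.4
```

End stop confirmed at about 12 N, with about 22 mm of knob travel. Now I'll retreat, rise, lean the hand back and go behind the fin.

step_arm([
  {"travel":[-10,2,0],"angular":[0,0,0],"fingers":0},
  {"travel":[-18,4,5],"angular":[0,0,0],"fingers":0},
  {"travel":[-18,4,40],"angular":[0,0,0],"fingers":0},
  {"travel":[-18,4,80],"angular":[0,0,0],"fingers":0},
  {"travel":[-10,-5,110],"angular":[-0.03,-0.13,0],"fingers":0},
  {"travel":[5,-30,120],"angular":[-0.06,-0.26,0],"fingers":0},
  {"travel":[20,-60,120],"angular":[-0.09,-0.4,0],"fingers":0},
  {"travel":[35,-85,120],"angular":[-0.125,-0.546,0],"fingers":0},
  {"travel":[47,-105,120],"angular":[-0.125,-0.546,0],"fingers":0},
  {"travel":[49,-106,110],"angular":[-0.125,-0.546,0],"fingers":0},
])

```text
clock: 6.8
eef_pos: [454.3, 32.7, 158.9]
eef_rot: [159.3, 0.7, 76.3]
wrist_force: [-0.0, -0.4, 0.0]
gripper_width: -0.1
gripper_force: 0.0
```

step_arm([
  {"travel":[1,1,-30],"angular":[0,0,0],"fingers":0},
  {"travel":[1,1,-60],"angular":[0,0,0],"fingers":0},
  {"travel":[1,1,-85],"angular":[0,0,0],"fingers":0},
  {"travel":[1,1,-98],"angular":[0,0,0],"fingers":0},
  {"travel":[1,1,-98],"angular":[0,0,0],"fingers":0},
])

```text
clock: 7.3
eef_pos: [453.4, 37.0, 57.4]
eef_rot: [159.9, 0.6, 76.6]
wrist_force: [0.4, 0.1, -0.5]
gripper_width: 0.3
gripper_force: 0.0
```

Run:
```python
from h import *
w,_=snap('wrist','w3.png'); b,_=snap('side','s3.png'); t,_=snap('top','t3.png')
c=cv2.resize(b[150:255,265:365],None,fx=4,fy=4,interpolation=cv2.INTER_CUBIC)
w=cv2.resize(w,None,fx=.62,fy=.62); t=cv2.resize(t[145:245,225:375],None,fx=2.6,fy=2.6)
o=np.zeros((520,800,3),np.uint8);o[:w.shape[0],:w.shape[1]]=w;o[:c.shape[0],400:]=c; o[255:255+t.shape[0],:t.shape[1]]=t
cv2.imwrite('pics/c3.png',o[:,:,::-1]); s=arm.get_state();print(s['wrist_force'],s['eef_pos'])
```

```text
[-0.20822728 -0.66842082 -0.01272306] [455.41342206  37.01345896  60.14754773]
```

View pics/c3.png

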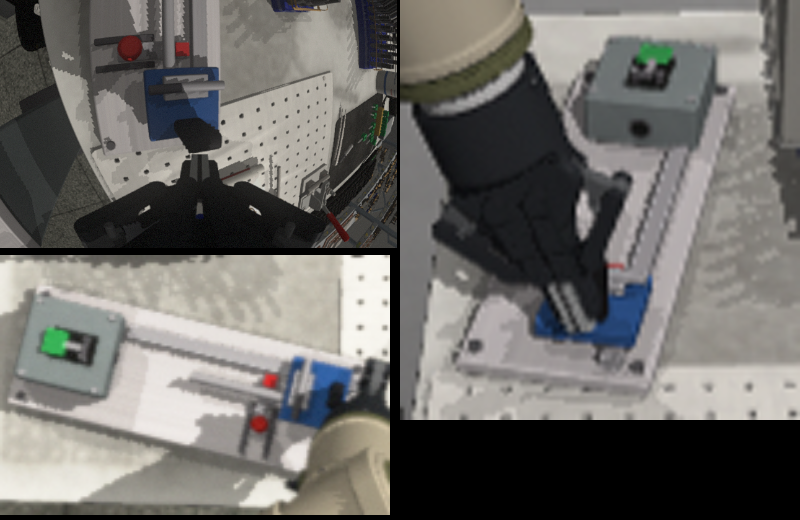

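The fingers stand behind the fin and in line with it, about 11 mm short: wrist view has the fin at (198,133) and the tip at (200,165). The flag at (57,343) is still down. I'll push along jig +y.

step_arm([
  {"travel":[0.5,2.5,0],"angular":[0,0,0],"fingers":0},
  {"travel":[1.1,5,0],"angular":[0,0,0],"fingers":0},
  {"travel":[1.7,7.5,0],"angular":[0,0,0],"fingers":0},
  {"travel":[2.2,9.5,0],"angular":[0,0,0],"fingers":0},
  {"travel":[2.7,11.5,0],"angular":[0,0,0],"fingers":0},
  {"travel":[3.2,14,0],"angular":[0,0,0],"fingers":0},
  {"travel":[3.8,16.5,0],"angular":[0,0,0],"fingers":0},
  {"travel":[4.4,19,0],"angular":[0,0,0],"fingers":0},
  {"travel":[5,21.5,0],"angular":[0,0,0],"fingers":0},
  {"travel":[5.5,24,0],"angular":[0,0,0],"fingers":0},
])

```text
clock: 8.45
eef_pos: [460.2, 60.6, 59.2]
eef_rot: [159.7, 0.6, 76.5]
wrist_force: [-0.6, -2.9, 2.1]
gripper_width: -0.1
gripper_force: 1.6
```

step_arm([
  {"travel":[0.5,2,0],"angular":[0,0,0],"fingers":0},
  {"travel":[0.9,4,0],"angular":[0,0,0],"fingers":0},
  {"travel":[1.4,6,0],"angular":[0,0,0],"fingers":0},
  {"travel":[1.8,8,0],"angular":[0,0,0],"fingers":0},
  {"travel":[2.3,10,0],"angular":[0,0,0],"fingers":0},
  {"travel":[2.8,12,0],"angular":[0,0,0],"fingers":0},
])

```text
clock: 9.05
eef_pos: [462.9, 72.6, 59.2]
eef_rot: [159.7, 0.6, 76.5]
wrist_force: [-2.4, -1.7, 1.6]
gripper_width: -0.0
gripper_force: 1.6
```

step_arm([
  {"travel":[0.6,2.5,0],"angular":[0,0,0],"fingers":0},
  {"travel":[1.1,5,0],"angular":[0,0,0],"fingers":0},
  {"travel":[1.7,7.5,0],"angular":[0,0,0],"fingers":0},
  {"travel":[2.3,10,0],"angular":[0,0,0],"fingers":0},
  {"travel":[2.9,12.5,0],"angular":[0,0,0],"fingers":0},
  {"travel":[3.4,15,0],"angular":[0,0,0],"fingers":0},
  {"travel":[4,17.5,0],"angular":[0,0,0],"fingers":0},
  {"travel":[4.6,20,0],"angular":[0,0,0],"fingers":0},
  {"travel":[5.2,22.5,0],"angular":[0,0,0],"fingers":0},
  {"travel":[5.7,25,0],"angular":[0,0,0],"fingers":0},
])

```text
clock: 10.05
eef_pos: [468.7, 97.7, 59.2]
eef_rot: [159.7, 0.6, 76.5]
wrist_force: [-1.6, -3.2, -0.5]
gripper_width: 0.2
gripper_force: 1.6
```

step_arm([
  {"travel":[0.5,2,0],"angular":[0,0,0],"fingers":0},
  {"travel":[0.9,4,0],"angular":[0,0,0],"fingers":0},
  {"travel":[1.4,6,0],"angular":[0,0,0],"fingers":0},
  {"travel":[1.8,8,0],"angular":[0,0,0],"fingers":0},
  {"travel":[2.3,10,0],"angular":[0,0,0],"fingers":0},
  {"travel":[2.7,12,0],"angular":[0,0,0],"fingers":0},
  {"travel":[3.2,14,0],"angular":[0,0,0],"fingers":0},
  {"travel":[3.7,16,0],"angular":[0,0,0],"fingers":0},
  {"travel":[4.1,18,0],"angular":[0,0,0],"fingers":0},
  {"travel":[4.6,20,0],"angular":[0,0,0],"fingers":0},
])

```text
clock: 11.05
eef_pos: [473.4, 117.7, 59.3]
eef_rot: [159.6, 0.6, 76.5]
wrist_force: [-3.2, -3.1, 0.4]
gripper_width: -0.1
gripper_force: 1.6
```

step_arm([
  {"travel":[0.3,1.2,0],"angular":[0,0,0],"fingers":0},
  {"travel":[0.6,2.4,0],"angular":[0,0,0],"fingers":0},
  {"travel":[0.8,3.6,0],"angular":[0,0,0],"fingers":0},
  {"travel":[1.1,4.8,0],"angular":[0,0,0],"fingers":0},
  {"travel":[1.4,6,0],"angular":[0,0,0],"fingers":0},
  {"travel":[1.6,7.2,0],"angular":[0,0,0],"fingers":0},
  {"travel":[1.9,8.4,0],"angular":[0,0,0],"fingers":0},
  {"travel":[2.2,9.6,0],"angular":[0,0,0],"fingers":0},
  {"travel":[2.5,10.8,0],"angular":[0,0,0],"fingers":0},
  {"travel":[2.7,12,0],"angular":[0,0,0],"fingers":0},
])

```text
clock: 12.05
eef_pos: [476.1, 129.6, 59.3]
eef_rot: [159.6, 0.6, 76.5]
wrist_force: [-1.5, -2.9, 0.8]
gripper_width: 0.3
gripper_force: 1.5
```

step_arm([
  {"travel":[0.2,1,0],"angular":[0,0,0],"fingers":0},
  {"travel":[0.5,2,0],"angular":[0,0,0],"fingers":0},
  {"travel":[0.7,3,0],"angular":[0,0,0],"fingers":0},
  {"travel":[0.9,4,0],"angular":[0,0,0],"fingers":0},
  {"travel":[1.1,5,0],"angular":[0,0,0],"fingers":0},
])

```text
clock: 12.55
eef_pos: [477.2, 134.6, 59.3]
eef_rot: [159.6, 0.6, 76.5]
wrist_force: [-2.4, -2.7, 1.4]
gripper_width: 0.0
gripper_force: 1.5
```

step_arm([
  {"travel":[0.2,1,0],"angular":[0,0,0],"fingers":0},
  {"travel":[0.5,2,0],"angular":[0,0,0],"fingers":0},
  {"travel":[0.7,3,0],"angular":[0,0,0],"fingers":0},
  {"travel":[0.9,4,0],"angular":[0,0,0],"fingers":0},
])

```text
clock: 12.95
eef_pos: [477.7, 137.1, 59.2]
eef_rot: [159.7, 0.7, 76.4]
wrist_force: [-6.4, -8.7, 6.3]
gripper_width: 0.0
gripper_force: 5.1
```

The soft resistance has been met at TCP y ≈ 137. I'll continue in small steps.

step_arm([
  {"travel":[0.2,0.7,0],"angular":[0,0,0],"fingers":0},
  {"travel":[0.3,1.4,0],"angular":[0,0,0],"fingers":0},
  {"travel":[0.5,2,0],"angular":[0,0,0],"fingers":0},
])

```text
clock: 13.25
eef_pos: [478.1, 138.5, 59.1]
eef_rot: [159.7, 0.8, 76.4]
wrist_force: [-6.0, -8.8, 6.9]
gripper_width: 0.2
gripper_force: 5.2
```

step_arm([
  {"travel":[0.2,0.7,0],"angular":[0,0,0],"fingers":0},
  {"travel":[0.3,1.4,0],"angular":[0,0,0],"fingers":0},
  {"travel":[0.3,1.4,0],"angular":[0,0,0],"fingers":0},
])

```text
clock: 13.55
eef_pos: [478.4, 140.0, 59.1]
eef_rot: [159.7, 0.8, 76.4]
wrist_force: [-6.3, -8.3, 6.3]
gripper_width: -0.4
gripper_force: 4.8
```

step_arm([
  {"travel":[0.2,0.7,0],"angular":[0,0,0],"fingers":0},
  {"travel":[0.3,1.4,0],"angular":[0,0,0],"fingers":0},
  {"travel":[0.3,1.4,0],"angular":[0,0,0],"fingers":0},
])

```text
clock: 13.85
eef_pos: [478.7, 141.4, 59.0]
eef_rot: [159.7, 0.8, 76.4]
wrist_force: [-6.0, -8.5, 5.7]
gripper_width: -0.2
gripper_force: 4.7
```

step_arm([
  {"travel":[0.1,0.5,0],"angular":[0,0,0],"fingers":0},
  {"travel":[0.2,1,0],"angular":[0,0,0],"fingers":0},
  {"travel":[0.2,1,0],"angular":[0,0,0],"fingers":0},
])

```text
clock: 14.15
eef_pos: [478.9, 142.0, 59.0]
eef_rot: [159.7, 0.8, 76.4]
wrist_force: [-6.3, -9.1, 7.4]
gripper_width: -0.3
gripper_force: 5.5
```

step_arm([
  {"travel":[0.1,0.5,0],"angular":[0,0,0],"fingers":0},
  {"travel":[0.2,1,0],"angular":[0,0,0],"fingers":0},
  {"travel":[0.2,1,0],"angular":[0,0,0],"fingers":0},
])

```text
clock: 14.45
eef_pos: [478.9, 142.0, 58.9]
eef_rot: [159.7, 0.9, 76.3]
wrist_force: [-8.0, -11.8, 10.0]
gripper_width: -0.2
gripper_force: 7.0
```

step_arm([
  {"travel":[0.1,0.5,0],"angular":[0,0,0],"fingers":0},
  {"travel":[0.2,1,0],"angular":[0,0,0],"fingers":0},
  {"travel":[0.2,1,0],"angular":[0,0,0],"fingers":0},
])

```text
clock: 14.75
eef_pos: [479.0, 142.2, 58.9]
eef_rot: [159.7, 0.9, 76.3]
wrist_force: [-10.8, -15.4, 12.3]
gripper_width: 0.0
gripper_force: 8.6
```

Firm stop at TCP y ≈ 142: the force rises and there's no more motion. I'll back off, rise and check.

step_arm([
  {"travel":[-1.5,-6,0],"angular":[0,0,0],"fingers":0},
  {"travel":[-4,-18,0],"angular":[0,0,0],"fingers":0},
  {"travel":[-7,-30,5],"angular":[0,0,0],"fingers":0},
  {"travel":[-12,-40,35],"angular":[0,0,0],"fingers":0},
  {"travel":[-20,-60,70],"angular":[0,0,0],"fingers":0},
  {"travel":[-30,-90,100],"angular":[0,0,0],"fingers":0},
  {"travel":[-35,-130,115],"angular":[0,0,0],"fingers":0},
  {"travel":[-40,-170,120],"angular":[0,0,0],"fingers":0},
  {"travel":[-40,-200,120],"angular":[0,0,0],"fingers":0},
  {"travel":[-40,-200,120],"angular":[0,0,0],"fingers":0},
])

```text
clock: 15.75
eef_pos: [440.2, -57.2, 180.3]
eef_rot: [159.5, 0.6, 76.3]
wrist_force: [-0.5, 0.8, -0.5]
gripper_width: -0.1
gripper_force: 0.0
```

Run:
```python
from h import *
b,_=snap('side','s4.png'); t,_=snap('top','t4.png')
c=cv2.resize(b[145:255,265:365],None,fx=4,fy=4,interpolation=cv2.INTER_CUBIC)
t=cv2.resize(t[145:245,225:375],None,fx=2.6,fy=2.6)
o=np.zeros((440,800,3),np.uint8);o[:c.shape[0],400:]=c; o[:t.shape[0],:t.shape[1]]=t
cv2.imwrite('pics/c4.png',o[:,:,::-1]); s=arm.get_state();print(s['wrist_force'],s['eef_pos'],s['clock'])
```

```text
[ 0.56641804  1.06733966 -0.02614309] [440.33920948 -53.61539    179.7892199 ] 15.85
```

View pics/c4.png

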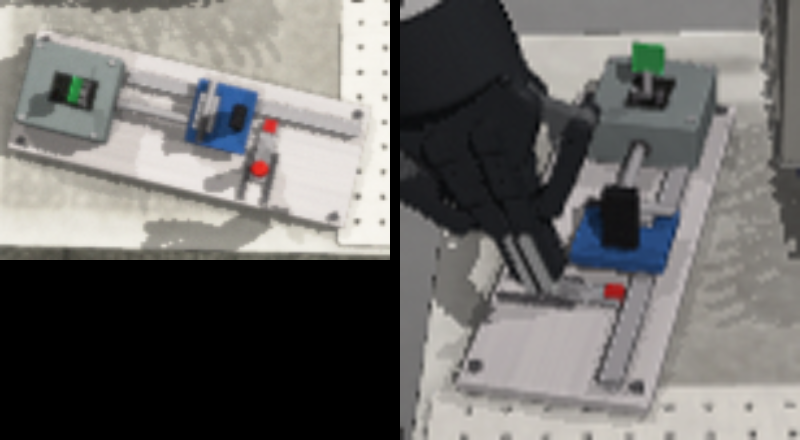

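The flag stands upright (side crop (648,57)), the rod is in the box, the knob is open and the arm is clear. Handing the job in.

```bash
python3 -c "
from cell import arm
print(arm.job_done())"
```

```text
the job is handed in; nothing more can be done
None
```

I slid the lock to its end stop, pushed the carriage through the soft resistance onto the firm stop, saw the green flag standing up, backed the arm clear and handed the job in at about 16 s; the verdict was not reported.

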